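# Feel out the empty compartment of a dark box and put an amber bottle away

### The arm

A 7-joint arm with a two-finger parallel gripper is mounted at the origin on the work surface. World frame = base frame: x ahead of the robot, y to its left, z up, the work surface at z = 0. Lengths are in m, angles in rad, forces in N, time in s.
With the tool pointing down it reaches from about 0.35 to 0.9 m from the base axis. Payload 19.9 kg.
Tool frame: the origin (TCP) lies between the finger pads; the fingertips stand 19 mm ahead of it and the grasp point (between the pads) is the TCP; z points along the fingers, y is the direction in which the jaws open and shut (so a half turn about z gives the same grasp; the last joint's range is limited). The gripper opens to 94 mm and grips with 3 to 60 N. Pads are 16 mm wide; open, the fingers measure 119 mm over their backs; the gripper's body (75 mm by 177 mm) begins 78 mm behind the grasp point.
Start: joints at [1.304, 0.417, -0.01, 1.614, 0.005, 1.111, -0.053], TCP at [0.139, -0.609, 0.224] pointing down, gripper open.
Joint ranges: [-2.81, 2.81], [-0.39, 2.02], [-1.27, 1.25], [0.06, 2.57], [-1.19, 4.33], [0.19, 2], [-2.82, 2.82]. Speed limits (rad/s): [1.89, 1.89, 2.39, 2.39, 3.01, 3.01, 3.01].

### API

Orientations are given as a 3x3 rotation matrix whose columns are the frame's x, y, z axes.
In Python, from rig import robot gives the robot as it stands. Calls block until the motion is done:
- robot.move_ptp(position, orientation): joint-space move of the TCP to a pose.
- robot.move_linear(position, velocity=0.15, frame=None, threshold=None): straight line of the TCP; frame=None keeps the orientation; velocity is the mean speed in m/s. With threshold (N) it stops when the force on the tool has changed by that much, and returns True; else False.
- robot.goto_joints(angles): joint-space move.
- robot.gripper_to(opening): finger opening in m; the grip force is fixed at half the most; returns when the fingers have stopped.
- robot.pause(seconds).
- robot.ik(position, orientation): joint angles nearest the present ones, or None.
- robot.get_state(): the state.
- robot.grab_frame(name): name is "scene" or "top" or "wrist"; returns the picture (384x512x3 uint8, red, green, blue); there is no depth.
- robot.camera_info(name): a dict with "fx", "fy", "cx", "cy" (pixels), "rvec" (rotation vector, rad) and "tvec" (3), from world to camera coordinates, as OpenCV has them. Camera axes: x right, y down, z forward; pixel columns grow to the right and rows downward; lengths in m; the calibration is good to about 2 mm. A picture is of the moment at which its call begins: read the wrist's pose just before it. camera_info takes no time and is no camera call; for the wrist camera it gives the pose at the moment of the call.
A pose or a line that the arm cannot do raises robot.PlanningError and nothing moves.
- robot.sign_off(): hands the job in, once; it reports no verdict.
The state is a dict: "time": time; "qpos": joint angles; "joint_vel": joint speeds; "effort": joint torques, N m; "ee_pos": TCP position; "tool_rot": TCP orientation; "force": force on the tool from outside, world axes, zero at the start; "moment": the same for the moment, N m; "opening": finger opening in m.
Only numpy, scipy, OpenCV 4.12 (cv2) and the standard library are available. Lean on these libraries where they do the work, as an engineer would, in place of code of your own. Each camera call takes 0.05 s, during which the arm holds its last target.

### The job

First clear the white jars standing in front of the grey box out of the way: stand every one of them upright in the cardboard tray. Then push down the feeler pins on the box's lids to find the one empty compartment (its pin goes all the way down), open only that lid, stand the amber bottle upright inside, and shut the lid fully. Do not open a compartment that holds a bottle (they must stay dark), and do not knock over the other things on the table.

Things in the scene. Friction and masses are not known exactly. Their poses are not given: they have to be found in the camera images.
- darkbox: fixed grey steel box, 124 (x) x 364 (y) x 110 mm; origin mid-underside, z up, -x face towards the robot. Walls 4, floor 6 mm. Compartments 0, 1, 2, 3 have their middles at x = 0, y = +135, +45, -45, -135 mm in its frame, each 116 x 86 mm inside, 104 deep under the lid. Three hold an unseen amber bottle (96 mm tall) about mid-compartment, one is empty; which one changes from run to run
- lid0 (a joint): hinged steel lid of compartment 0, 8 mm thick (top 118 mm above the table), hinge line along the box's rear (+x, at x = +62 mm) top edge, 110 mm above the table; rad, 0 shut, opens up and back to at most 2.0; stiff hinge, stays where it is left (about 1 N at the handle moves it). About 1.8 gives a hand room to reach in from above
- handle0 (a point): middle of lid 0's handle: round steel bar 10 mm thick, 64 mm long along the box's y, 43 mm in front of the lid's edge on two thin struts (52 mm clear between), 167 mm from the hinge line, 4 mm above it when shut. Can be pinched from above; it turns between the fingers, so an upright hand can swing the lid
- pin0 (a joint): feeler pin of lid 0, pushed down (1.2 N) by its black knob: 22 mm across, at x = -50 mm in the box frame, mid-compartment in y, top 146 mm above the table when up. m, 0 up, 0.020 fully down; no spring, stays where pushed. Its foot under the lid stops on a bottle after about 5 mm; over the empty compartment it goes down all 20. Shutting the lid over a bottle pushes it up again
- lid1 (a joint): hinged steel lid of compartment 1, 8 mm thick (top 118 mm above the table), hinge line along the box's rear (+x, at x = +62 mm) top edge, 110 mm above the table; rad, 0 shut, opens up and back to at most 2.0; stiff hinge, stays where it is left (about 1 N at the handle moves it). About 1.8 gives a hand room to reach in from above
- handle1 (a point): middle of lid 1's handle: round steel bar 10 mm thick, 64 mm long along the box's y, 43 mm in front of the lid's edge on two thin struts (52 mm clear between), 167 mm from the hinge line, 4 mm above it when shut. Can be pinched from above; it turns between the fingers, so an upright hand can swing the lid
- pin1 (a joint): feeler pin of lid 1, pushed down (1.2 N) by its black knob: 22 mm across, at x = -50 mm in the box frame, mid-compartment in y, top 146 mm above the table when up. m, 0 up, 0.020 fully down; no spring, stays where pushed. Its foot under the lid stops on a bottle after about 5 mm; over the empty compartment it goes down all 20. Shutting the lid over a bottle pushes it up again
- lid2 (a joint): hinged steel lid of compartment 2, 8 mm thick (top 118 mm above the table), hinge line along the box's rear (+x, at x = +62 mm) top edge, 110 mm above the table; rad, 0 shut, opens up and back to at most 2.0; stiff hinge, stays where it is left (about 1 N at the handle moves it). About 1.8 gives a hand room to reach in from above
- handle2 (a point): middle of lid 2's handle: round steel bar 10 mm thick, 64 mm long along the box's y, 43 mm in front of the lid's edge on two thin struts (52 mm clear between), 167 mm from the hinge line, 4 mm above it when shut. Can be pinched from above; it turns between the fingers, so an upright hand can swing the lid
- pin2 (a joint): feeler pin of lid 2, pushed down (1.2 N) by its black knob: 22 mm across, at x = -50 mm in the box frame, mid-compartment in y, top 146 mm above the table when up. m, 0 up, 0.020 fully down; no spring, stays where pushed. Its foot under the lid stops on a bottle after about 5 mm; over the empty compartment it goes down all 20. Shutting the lid over a bottle pushes it up again
- lid3 (a joint): hinged steel lid of compartment 3, 8 mm thick (top 118 mm above the table), hinge line along the box's rear (+x, at x = +62 mm) top edge, 110 mm above the table; rad, 0 shut, opens up and back to at most 2.0; stiff hinge, stays where it is left (about 1 N at the handle moves it). About 1.8 gives a hand room to reach in from above
- handle3 (a point): middle of lid 3's handle: round steel bar 10 mm thick, 64 mm long along the box's y, 43 mm in front of the lid's edge on two thin struts (52 mm clear between), 167 mm from the hinge line, 4 mm above it when shut. Can be pinched from above; it turns between the fingers, so an upright hand can swing the lid
- pin3 (a joint): feeler pin of lid 3, pushed down (1.2 N) by its black knob: 22 mm across, at x = -50 mm in the box frame, mid-compartment in y, top 146 mm above the table when up. m, 0 up, 0.020 fully down; no spring, stays where pushed. Its foot under the lid stops on a bottle after about 5 mm; over the empty compartment it goes down all 20. Shutting the lid over a bottle pushes it up again
- bottle: the amber glass bottle to put away, standing on the table beside the box, 0.15 to 0.3 kg: body 56 mm across and 62 mm high, then shoulder and a black cap 28 mm across up to 96 mm; origin at the centre of its underside, z up
- jar0: white plastic jar, 0.15 to 0.27 kg: body 64 mm across and 86 mm high, then a cap 45 mm across up to 124 mm, weight low down; origin at the centre of its underside, z up. Two to four of the four such jars are there, standing in front of the box close to the handles
- jar1: white plastic jar, 0.15 to 0.27 kg: body 64 mm across and 86 mm high, then a cap 45 mm across up to 124 mm, weight low down; origin at the centre of its underside, z up. Two to four of the four such jars are there, standing in front of the box close to the handles
- jar2: white plastic jar, 0.15 to 0.27 kg: body 64 mm across and 86 mm high, then a cap 45 mm across up to 124 mm, weight low down; origin at the centre of its underside, z up. Two to four of the four such jars are there, standing in front of the box close to the handles
- jar3: white plastic jar, 0.15 to 0.27 kg: body 64 mm across and 86 mm high, then a cap 45 mm across up to 124 mm, weight low down; origin at the centre of its underside, z up. Two to four of the four such jars are there, standing in front of the box close to the handles
- tray: low open cardboard tray, fixed, 225 (its x) x 200 (its y) x 50 mm outside, wall and floor 5 mm; origin at the centre of its underside. It is on one side of the box, the bottle on the other
- beaker: glass beaker, 72 mm across, 95 mm high, bystander; origin at the centre of its underside, z up
- canister: large white canister, 96 mm across, 180 mm high, bystander; origin at the centre of its underside, z up
- carton: small cardboard carton 80 x 60 x 90 mm, bystander; origin at the centre of its underside, z up
- weight: steel cylinder 44 mm across, 50 mm high, bystander; origin at the centre of its underside, z up

How it is judged:
By the outcome, as a careful person would: the job done as asked, in the order asked, and still so for the second after the job is handed in, with the robot touching nothing.
Of jar0, jar1, jar2, jar3 only 2 to 4 are there at a start; the rules pass over those that are not, and their reading is None.
At some moment in a run one of bottle, jar0, jar1, jar2, jar3 may be knocked a few centimetres aside while the robot is not near it.
It also fails if it takes over 210 s, if anything falls off the work surface, if the arm or the gripper's body presses on something with over 40 N, if the wrist force passes 120 N, or if a joint passes its speed limit or range.

## Working session

There is one attempt and no reset: what is moved stays moved. The work goes in short steps, each a Python script; the robot and the scene stay as the last script left them, time stands still between calls to the robot, and variables do not carry over. Pictures are saved under pics/ and viewed, and the job is handed in when it is done.

```bash
ls -la; mkdir -p pics
cat > h.py <<'E'
import numpy as np, cv2
from rig import robot
def cam(n):
    c=robot.camera_info(n); R,_=cv2.Rodrigues(np.array(c["rvec"],float)); t=np.array(c["tvec"],float).ravel()
    K=np.array([[c["fx"],0,c["cx"]],[0,c["fy"],c["cy"]],[0,0,1.]]); return K,R,t
def ray(n,u,v,z,C=None):
    K,R,t=C or cam(n); d=R.T@np.linalg.inv(K)@np.array([u,v,1.]); o=-R.T@t
    return o+d*(z-o[2])/d[2]
def proj(n,p,C=None):
    K,R,t=C or cam(n); q=K@(R@np.asarray(p,float)+t); return q[:2]/q[2]
def snap(n,name,s=1.5):
    im=robot.grab_frame(n); cv2.imwrite(f"pics/{name}_raw.png",im[:,:,::-1])
    b=cv2.resize(im,None,fx=s,fy=s,interpolation=cv2.INTER_CUBIC); cv2.imwrite(f"pics/{name}.png",b[:,:,::-1]); return im
def down(a):  # tool z down, jaw axis y at angle a from world x
    y=np.array([np.cos(a),np.sin(a),0]); z=np.array([0,0,-1.]); return np.column_stack([np.cross(y,z),y,z])
E
python3 - <<'E'
from h import *
for n in("scene","top","wrist"):
    snap(n,n+"0"); K,R,t=cam(n); print(n,K[0,0],(-R.T@t).round(3),R[2].round(3))
s=robot.get_state(); print(s["time"],s["tool_rot"],s["force"],s["opening"])
E
```

```text
total 12
drwxr-xr-x  3 agent agent 4096 Dec  6 16:27 .
drwxr-xr-x 23 root  root  4096 Dec  6 16:27 ..
drwxr-xr-x  2 agent agent 4096 Dec  6 16:27 pics
scene 387.1392879661723 [1.17  0.093 0.891] [-0.581 -0.109 -0.806]
top 377.99998293413756 [ 0.401 -0.004  1.161] [ 0.18  -0.006 -0.984]
wrist 303.43756311321346 [ 0.205 -0.594  0.384] [-0.225 -0.051 -0.973]
0.15 [[ 9.74839288e-01  2.22908698e-01 -2.73833569e-04]
 [ 2.22908858e-01 -9.74838860e-01  9.15383890e-04]
 [-6.28965731e-05 -9.53392107e-04 -9.99999544e-01]] [ 0.03276    -0.81302512 -0.2880771 ] 0.09411466200723348
```

View pics/top0.png

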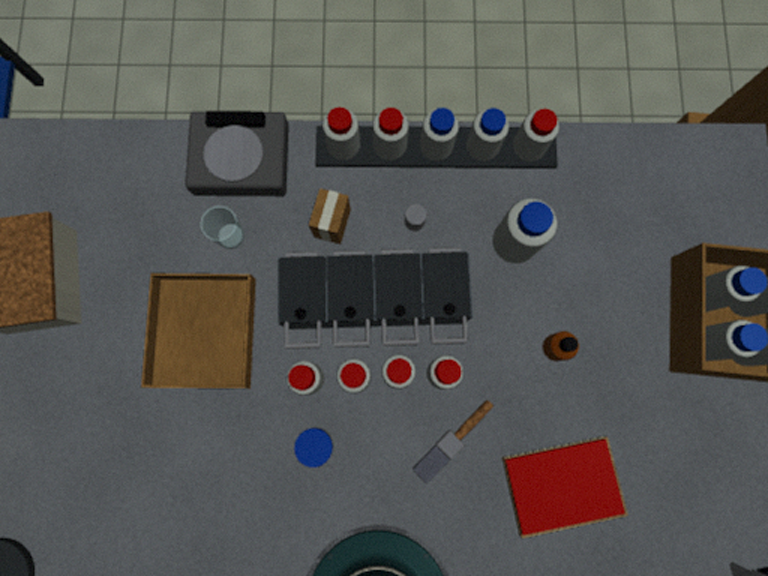

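View pics/scene0.png

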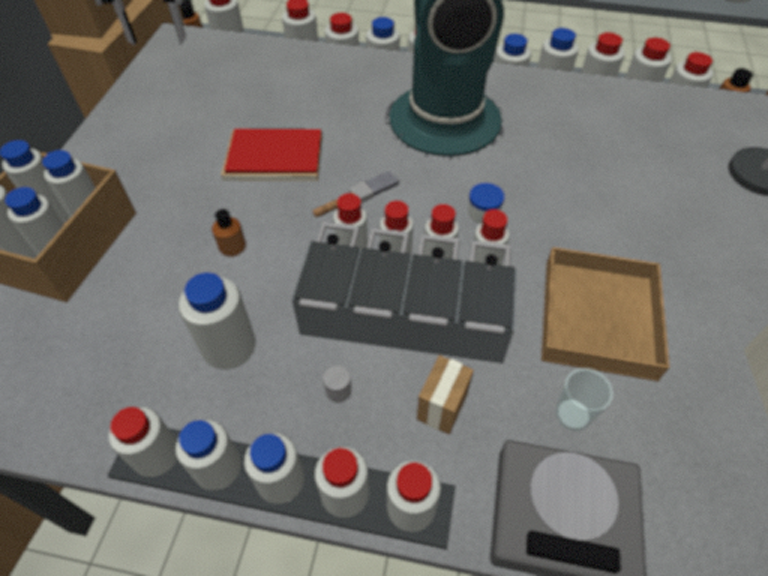

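View pics/wrist0.png

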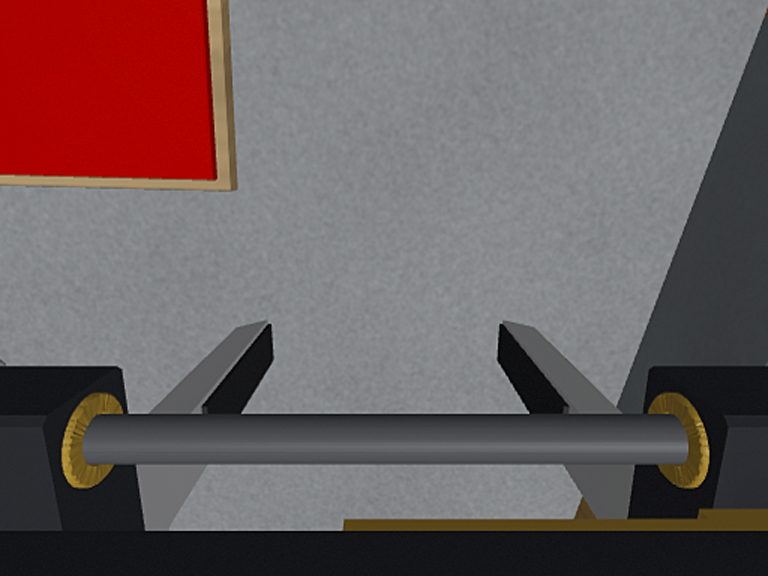

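Top view, in displayed pixels: four red-capped jars near (302,377), (352,375), (399,371) and (447,372), the box at x 278–470 and y 252–325, the tray on the left at (200,330), and the bottle on the right at (565,345). Next I'll turn these into positions.

```bash
cat >> h.py <<'E'
def mask(im,kind):
    hsv=cv2.cvtColor(im,cv2.COLOR_RGB2HSV); H,S,V=cv2.split(hsv)
    if kind=="red": m=((H<6)|(H>174))&(S>180)&(V>90)
    if kind=="blue": m=(H>105)&(H<130)&(S>150)&(V>70)
    if kind=="amber": m=(H>5)&(H<16)&(S>150)&(V>40)
    if kind=="black": m=(V<26)
    return cv2.morphologyEx(m.astype(np.uint8),cv2.MORPH_OPEN,np.ones((2,2)))
def blobs(im,kind,lo,hi):
    n,l,st,c=cv2.connectedComponentsWithStats(mask(im,kind))
    return [(c[i].round(1),int(st[i,4]),st[i,:4]) for i in range(1,n) if lo<=st[i,4]<=hi]
E
python3 - <<'E'
from h import *
for n in("top","scene"):
    im=cv2.imread(f"pics/{n}0_raw.png")[:,:,::-1].copy(); 
    for k,z,lo,hi in(("red",.124,60,1500),("blue",.08,100,1500),("amber",.03,60,3000),("black",.146,12,500)):
        for c,a,b in blobs(im,k,lo,hi): 
            p=ray(n,*c,z)
            if .2<p[0]<.85 and abs(p[1])<.5: print(n,k,c,a,b,p.round(3))
    if n=="top": cv2.imwrite("pics/crop.png",cv2.resize(im[150:280,80:400],None,fx=2.5,fy=2.5,interpolation=cv2.INTER_CUBIC)[:,:,::-1])
    else: cv2.imwrite("pics/crop2.png",cv2.resize(im[110:260,180:350],None,fx=4,fy=4,interpolation=cv2.INTER_CUBIC)[:,:,::-1])
E
```

```text
top red [266.7 247.8] 197 [259 240  16  16] [ 0.432 -0.04   0.124]
top red [299.8 248.3] 192 [293 241  15  16] [ 0.431 -0.13   0.124]
top red [235.9 250.8] 199 [228 243  16  16] [0.423 0.044 0.124]
top red [201.2 252.1] 195 [194 245  15  16] [0.42  0.137 0.124]
top blue [358.3 145.4] 338 [348 136  21  20] [ 0.735 -0.315  0.08 ]
top blue [209.5 299. ] 502 [197 287  26  25] [0.293 0.117 0.08 ]
top amber [374.7 231.4] 174 [368 222  18  19] [ 0.484 -0.366  0.03 ]
top black [135.3 128.5] 28 [132 127   8   4] [0.761 0.329 0.146]
top black [153.9 128.7] 55 [145 127  17   4] [0.761 0.277 0.146]
top black [167.8 128.5] 39 [163 127  11   4] [0.762 0.238 0.146]
top black [181.  128.8] 41 [175 127  13   4] [0.761 0.201 0.146]
top black [300.1 206.6] 47 [297 203   7   8] [ 0.542 -0.13   0.146]
top black [234.  208.8] 48 [231 205   7   8] [0.535 0.049 0.146]
top black [267.  207.8] 47 [264 204   7   8] [ 0.538 -0.04   0.146]
top black [200.9 209.7] 46 [198 206   7   8] [0.532 0.139 0.146]
top black [379.4 230.1] 86 [374 226  12   9] [ 0.479 -0.342  0.146]
scene red [232.6 136.9] 144 [226 131  14  15] [ 0.451 -0.123  0.124]
scene red [264.4 142.5] 154 [259 136  13  17] [ 0.454 -0.034  0.124]
scene red [295.2 144.9] 161 [289 138  14  17] [0.446 0.049 0.124]
scene red [329.5 148.9] 187 [323 141  15  19] [0.442 0.141 0.124]
scene blue [324.9 131.6] 290 [315 124  21  17] [0.334 0.124 0.08 ]
scene blue [137.4 195.2] 490 [125 183  25  25] [ 0.66  -0.326  0.08 ]
scene amber [151.9 154.3] 154 [143 147  18  14] [ 0.48  -0.367  0.03 ]
scene black [150.  147.9] 45 [147 145   7   7] [ 0.553 -0.318  0.146]
```

View pics/crop.png

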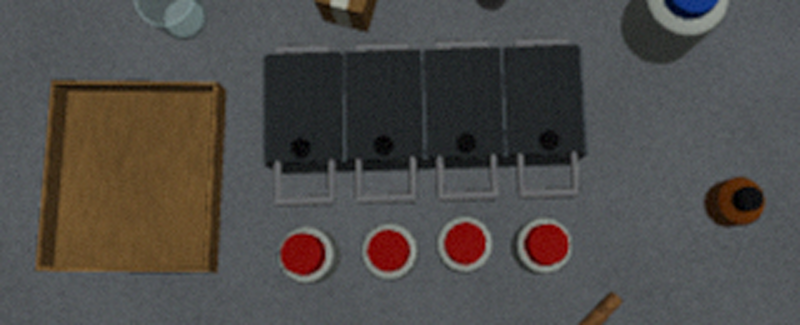

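View pics/crop2.png

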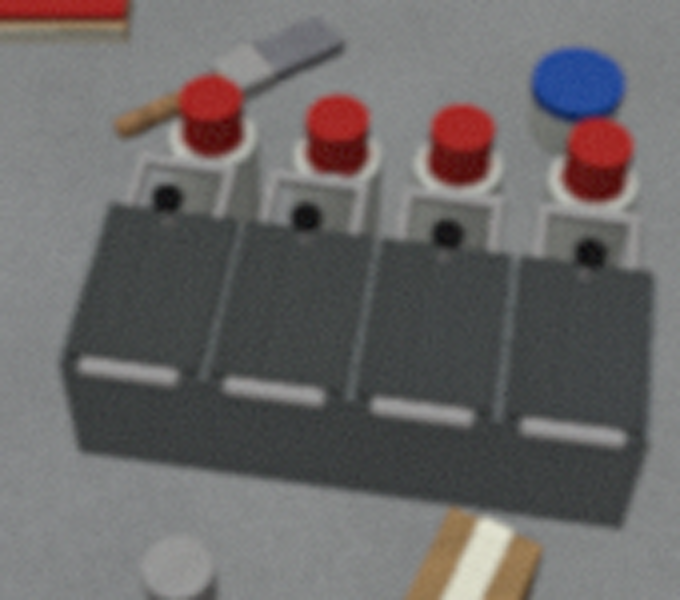

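Run:
```python
from h import *
f=lambda u,v:(u/2.5+80,v/2.5+150)
print("handles")
for u,v in((304,201),(385,201),(467,196),(548,192)): print(ray("top",*f(u,v),.114).round(3))
print("bottle cap",ray("top",379.4,230.1,.09).round(3),ray("scene",150,147.9,.09).round(3))
for n in("top","scene"):
    im=cv2.imread(f"pics/{n}0_raw.png")[:,:,::-1].copy(); H,S,V=cv2.split(cv2.cvtColor(im,cv2.COLOR_RGB2HSV))
    m=((H>8)&(H<24)&(S>80)&(V>40)).astype(np.uint8); m=cv2.morphologyEx(m,cv2.MORPH_CLOSE,np.ones((3,3)))
    cs,_=cv2.findContours(m,cv2.RETR_EXTERNAL,cv2.CHAIN_APPROX_NONE)
    for c in cs:
        if 2500<cv2.contourArea(c)<9000:
            for z in(.05,):
                P=np.array([ray(n,*p[0],z)[:2] for p in c],np.float32)
                if not(.3<P[:,0].mean()<.7 and .2<P[:,1].mean()<.6): continue
                r=cv2.minAreaRect(P); print(n,z,r); print(cv2.boxPoints(r).round(3).tolist())
                h=cv2.approxPolyDP(c,6,True); print([ (p[0].tolist(),ray(n,*p[0],.05)[:2].round(3).tolist(),ray(n,*p[0],0)[:2].round(3).tolist()) for p in h])
```

```text
handles
[0.479 0.139 0.114]
[0.479 0.05  0.114]
[ 0.485 -0.041  0.114]
[ 0.49  -0.13   0.114]
bottle cap [ 0.483 -0.36   0.09 ] [ 0.507 -0.348  0.09 ]
top 0.05 ((0.5152664184570312, 0.35184091329574585), (0.20959681272506714, 0.22465059161186218), 89.7724609375)
[[0.40299999713897705, 0.24699999392032623], [0.6269999742507935, 0.24699999392032623], [0.628000020980835, 0.4560000002384186], [0.40299999713897705, 0.4569999873638153]]
[([101, 182], [0.627, 0.453], [0.637, 0.474]), ([94, 257], [0.406, 0.456], [0.406, 0.477]), ([166, 258], [0.404, 0.249], [0.404, 0.26]), ([169, 185], [0.619, 0.25], [0.629, 0.261])]
scene 0.05 ((0.5351486206054688, 0.35233205556869507), (0.20440424978733063, 0.24952121078968048), 89.91104125976562)
[[0.4099999964237213, 0.25], [0.6600000262260437, 0.25], [0.6600000262260437, 0.45399999618530273], [0.41100001335144043, 0.45500001311302185]]
[([369, 165], [0.411, 0.261], [0.366, 0.272]), ([362, 239], [0.657, 0.252], [0.627, 0.262]), ([438, 252], [0.657, 0.435], [0.627, 0.455]), ([445, 244], [0.631, 0.453], [0.599, 0.475]), ([439, 177], [0.416, 0.454], [0.372, 0.476])]
```

```bash
cat >> h.py <<'E'
def jars(im=None):
    im=robot.grab_frame("top") if im is None else im
    out=[]
    for c,a,b in blobs(im,"red",60,400):
        p=ray("top",*c,.122)
        if .25<p[0]<.8 and abs(p[1])<.5: out.append((p[:2].round(4),a))
    return out
def best_down(p,a):
    q0=np.array(robot.get_state()["qpos"]); best=None
    for k in(-1,0,1):
        q=robot.ik(p,down(a+k*np.pi))
        if q is not None:
            q=np.array(q); m=np.abs(q-q0).max()
            if best is None or m<best[0]-1e-6: best=(m,down(a+k*np.pi),q)
    return best
def st(): 
    s=robot.get_state(); return s["time"],np.round(s["ee_pos"],4),np.round(s["force"],2),round(s["opening"],4)
E
python3 - <<'E'
from h import *
print(jars(cv2.imread("pics/top0_raw.png")[:,:,::-1].copy()))
a=np.pi/2+.037
for p in((.42,.138,.25),(.43,-.13,.108),(.565,.402,.25),(.465,.308,.12),(.69,.13,.28),(.483,-.36,.25)):
    for k in(0,1):
        q=robot.ik(p,down(a+k*np.pi)); print(p,k,None if q is None else np.round(q,2))
    for k in(0,1):
        q=robot.ik(p,down(a-np.pi/2+k*np.pi)); print(p,k,"jawx",None if q is None else np.round(q,2))
E
```

```text
[(array([ 0.4318, -0.0399]), 197), (array([ 0.4308, -0.1299]), 192), (array([0.4235, 0.0438]), 199), (array([0.4197, 0.1377]), 195)]
(0.42, 0.138, 0.25) 0 [ 0.75  0.2  -1.25  1.99  0.22  1.1   1.02]
(0.42, 0.138, 0.25) 1 [ 0.7   0.18 -1.18  1.99  0.19  1.09 -2.09]
(0.42, 0.138, 0.25) 0 jawx [ 0.77  0.21 -1.26  1.99  0.22  1.1  -0.56]
(0.42, 0.138, 0.25) 1 jawx [ 0.63  0.15 -1.09  1.99  0.15  1.09  2.65]
(0.43, -0.13, 0.108) 0 [ 0.9   0.37 -0.78  2.12  0.36  0.79  1.5 ]
(0.43, -0.13, 0.108) 1 [ 0.57  0.3  -0.4   2.13  0.17  0.75 -1.46]
(0.43, -0.13, 0.108) 0 jawx [ 0.74  0.32 -0.58  2.12  0.26  0.76  0.03]
(0.43, -0.13, 0.108) 1 jawx [-0.66  0.49  1.09  2.16 -0.6   0.83 -2.3 ]
(0.565, 0.402, 0.25) 0 [ 0.01  0.82 -1.2   1.37  0.75  1.45  0.46]
(0.565, 0.402, 0.25) 1 [-0.03  0.76 -1.09  1.37  0.67  1.41 -2.64]
(0.565, 0.402, 0.25) 0 jawx [-0.12  0.67 -0.89  1.37  0.52  1.34 -0.98]
(0.565, 0.402, 0.25) 1 jawx [-0.03  0.76 -1.09  1.37  0.67  1.4   2.07]
(0.465, 0.308, 0.12) 0 [ 0.02  0.57 -0.86  1.85  0.53  0.96  0.53]
(0.465, 0.308, 0.12) 1 [ 0.1   0.63 -0.98  1.85  0.62  1.   -2.68]
(0.465, 0.308, 0.12) 0 jawx [-0.06  0.53 -0.75  1.86  0.44  0.93 -0.97]
(0.465, 0.308, 0.12) 1 jawx [ 0.16  0.69 -1.09  1.85  0.7   1.05  1.97]
(0.69, 0.13, 0.28) 0 [ 0.32  0.69 -0.94  1.31  0.54  1.41  1.02]
(0.69, 0.13, 0.28) 1 [ 0.31  0.68 -0.91  1.31  0.53  1.41 -2.11]
(0.69, 0.13, 0.28) 0 jawx [ 0.33  0.7  -0.96  1.31  0.56  1.42 -0.56]
(0.69, 0.13, 0.28) 1 jawx [ 0.38  0.75 -1.09  1.3   0.65  1.46  2.53]
(0.483, -0.36, 0.25) 0 [ 1.1   0.43 -0.68  1.63  0.29  1.19  1.96]
(0.483, -0.36, 0.25) 1 [ 0.7   0.36 -0.15  1.64  0.06  1.15 -0.99]
(0.483, -0.36, 0.25) 0 jawx [ 0.92  0.39 -0.43  1.63  0.17  1.16  0.49]
(0.483, -0.36, 0.25) 1 jawx [ 0.52  0.35  0.09  1.65 -0.04  1.14 -2.49]
```

Run:
```python
from h import *
robot.goto_joints([-.35,.2,0,1.95,0,1.0,0])
print(st(), robot.get_state()["tool_rot"].round(2) if hasattr(robot.get_state()["tool_rot"],'round') else 0)
a=np.pi/2+.037
for p in((.42,.138,.25),(.43,-.13,.108),(.565,.402,.25),(.69,.13,.28),(.483,-.36,.25)):
    for k in(0,1):
        q=robot.ik(p,down(a+k*np.pi)); print(p,k,None if q is None else np.round(q,2))
    for k in(0,1):
        q=robot.ik(p,down(a-np.pi/2+k*np.pi)); print(p,k,"jawx",None if q is None else np.round(q,2))
snap("wrist","w1");snap("top","t1");print(jars())
```

```text
(3.0333, array([0.4713, 0.1385, 0.2091]), array([ 0.92, -0.05,  0.23]), 0.0939) [[-0.34  0.94 -0.01]
 [ 0.94  0.34 -0.  ]
 [-0.   -0.01 -1.  ]]
(0.42, 0.138, 0.25) 0 [-0.25  0.06 -0.14  2.01  0.01  1.07  1.21]
(0.42, 0.138, 0.25) 1 [-0.54  0.05  0.16  2.02 -0.01  1.07 -1.91]
(0.42, 0.138, 0.25) 0 jawx [-0.41  0.06  0.02  2.01 -0.    1.07 -0.35]
(0.42, 0.138, 0.25) 1 jawx [-0.13  0.07 -0.27  2.01  0.02  1.07  2.77]
(0.43, -0.13, 0.108) 0 [ 0.18  0.27  0.05  2.14 -0.02  0.73  1.85]
(0.43, -0.13, 0.108) 1 [-0.12  0.29  0.39  2.15 -0.16  0.73 -1.15]
(0.43, -0.13, 0.108) 0 jawx [ 0.02  0.28  0.24  2.15 -0.1   0.73  0.35]
(0.43, -0.13, 0.108) 1 jawx [-0.66  0.49  1.09  2.16 -0.6   0.83 -2.3 ]
(0.565, 0.402, 0.25) 0 [-0.49  0.54 -0.25  1.39  0.14  1.24  0.85]
(0.565, 0.402, 0.25) 1 [-0.79  0.53  0.2   1.4  -0.11  1.22 -2.12]
(0.565, 0.402, 0.25) 0 jawx [-0.61  0.52 -0.07  1.39  0.04  1.23 -0.65]
(0.565, 0.402, 0.25) 1 jawx [-0.34  0.57 -0.5   1.38  0.27  1.26  2.32]
(0.69, 0.13, 0.28) 0 [-0.15  0.52 -0.12  1.33  0.06  1.3   1.33]
(0.69, 0.13, 0.28) 1 [-0.44  0.54  0.32  1.34 -0.17  1.29 -1.64]
(0.69, 0.13, 0.28) 0 jawx [-0.29  0.52  0.1   1.33 -0.05  1.29 -0.16]
(0.69, 0.13, 0.28) 1 jawx [ 0.02  0.55 -0.39  1.32  0.2   1.31  2.81]
(0.483, -0.36, 0.25) 0 [ 0.37  0.36  0.28  1.65 -0.11  1.14  2.29]
(0.483, -0.36, 0.25) 1 [ 0.1   0.41  0.64  1.66 -0.26  1.16 -0.72]
(0.483, -0.36, 0.25) 0 jawx [ 0.26  0.38  0.43  1.66 -0.17  1.15  0.77]
(0.483, -0.36, 0.25) 1 jawx [-0.17  0.56  1.08  1.67 -0.53  1.23 -2.07]
[(array([ 0.4318, -0.0399]), 198), (array([ 0.4308, -0.1294]), 199), (array([0.4235, 0.0432]), 198)]
```

View pics/w1.png

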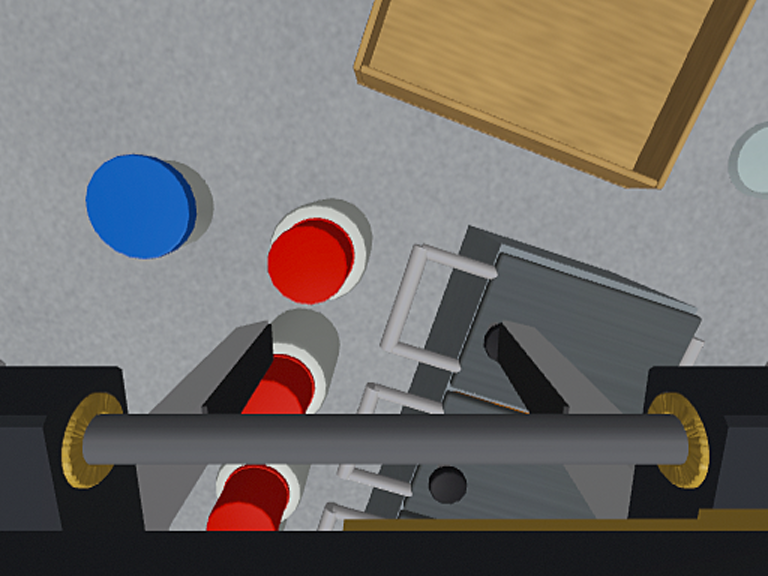

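View pics/t1.png

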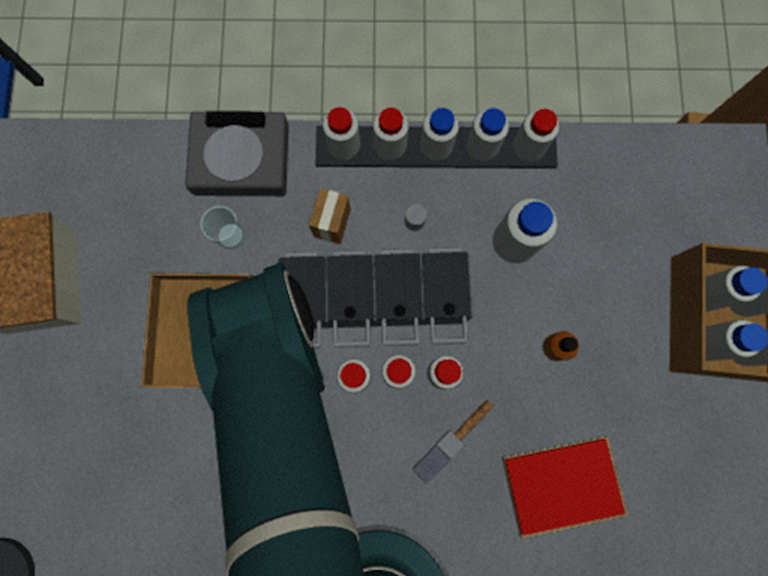

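The wrist view shows jar0's cap at (312,262) displayed, with the tray above it. I'll check that position, then grasp.

```bash
cat >> h.py <<'E'
A=np.pi/2+.037
def pick(p,zg=.108,op=.068):
    R=down(A); robot.gripper_to(op); robot.move_ptp([p[0],p[1],.26],R)
    # refine with wrist camera
    im=robot.grab_frame("wrist"); C=cam("wrist")
    r=[]
    for c,a,b in blobs(im,"red",250,20000):
        q=ray("wrist",*c,.118,C)[:2]; r.append((q.round(4),a))
    print("wrist sees",r)
    h=robot.move_linear([p[0],p[1],.15],.2); h=robot.move_linear([p[0],p[1],zg],.08,threshold=8)
    print("contact",h,st())
    if h: return False
    robot.gripper_to(.03); s=st(); print("grip",s); 
    if s[3]<.035: return False
    robot.move_linear([p[0],p[1],.29],.2); print("lift",st()); return True
def place(s,zg=.108):
    R=down(A); robot.move_ptp([s[0],s[1],.29],R)
    robot.move_linear([s[0],s[1],zg+.025],.2)
    h=robot.move_linear([s[0],s[1],zg+.004],.04,threshold=4); print("put",h,st())
    robot.gripper_to(.066); p=st()[1]; robot.move_linear([s[0],s[1],.27],.2); print(st())
E
python3 - <<'E'
from h import *
C=cam("wrist"); im=cv2.imread("pics/w1_raw.png")[:,:,::-1].copy()
for c,a,b in blobs(im,"red",250,20000): print(c,a,ray("wrist",*c,.118,C).round(3))
if pick((.420,.138)): snap("wrist","w2");
E
```

```text
[207.9 174.7] 2455 [0.426 0.144 0.118]
[189.  259.8] 1312 [0.434 0.064 0.118]
[168. 335.] 1798 [ 0.438 -0.018  0.118]
wrist sees [(array([0.4272, 0.0521]), 1762), (array([0.4232, 0.1432]), 1595), (array([ 0.4325, -0.1044]), 1501), (array([ 0.4351, -0.0297]), 2086)]
contact False (6.3667, array([0.4202, 0.1381, 0.1084]), array([-0.18,  0.18, -0.52]), 0.068)
grip (6.8583, array([0.4201, 0.1381, 0.1081]), array([0.3 , 0.61, 1.36]), 0.045)
lift (7.9167, array([0.4195, 0.1378, 0.2889]), array([ 0.03,  0.58, -2.75]), 0.0449)
```

Run:
```python
from h import *
place((.565,.402)); snap("wrist","w3"); snap("top","t3"); print(jars())
```

```text
put True (10.55, array([0.5647, 0.4026, 0.1128]), array([1.17, 3.14, 2.86]), 0.045)
(12.025, array([0.5646, 0.4016, 0.2687]), array([-1.09, -0.49, -0.18]), 0.066)
[(array([0.5635, 0.4004]), 157), (array([ 0.4318, -0.0399]), 199), (array([ 0.4308, -0.1299]), 197), (array([0.4235, 0.0432]), 200)]
```

View pics/w3.png

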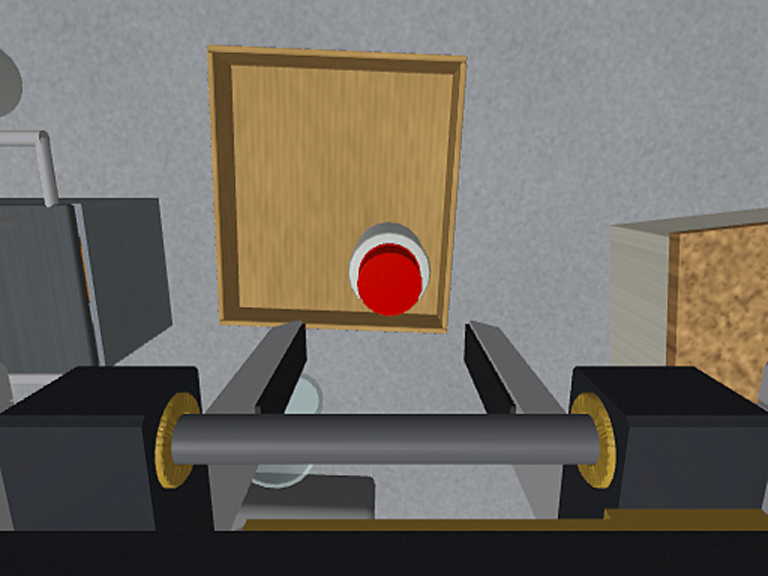

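View pics/t3.png

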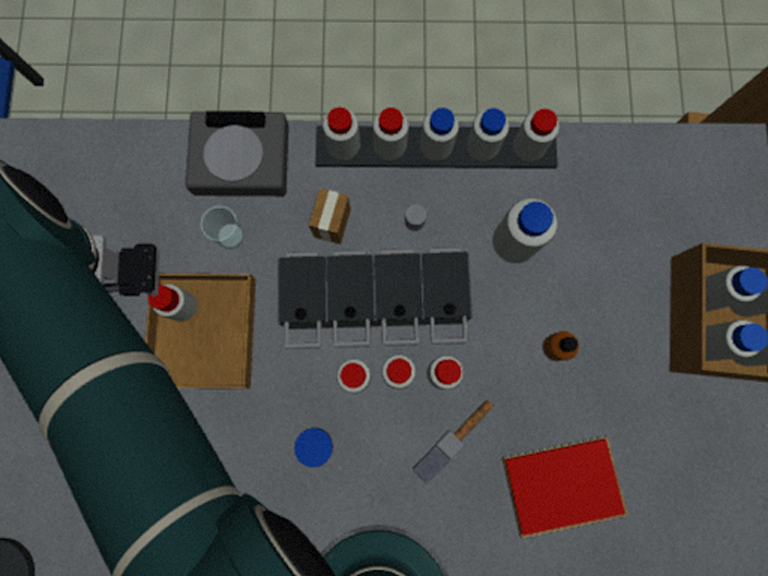

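The jar stands upright in the tray corner (wrist view, cap at (389,280)). The other three haven't moved. Next jar.

Run:
```python
from h import *
if pick((.4235,.0445)):
    place((.465,.402)); print(jars())
    snap("top","t4")
```

```text
wrist sees [(array([ 0.2809, -0.1843]), 610), (array([ 0.4342, -0.1197]), 2086), (array([0.4272, 0.0493]), 1595), (array([ 0.4351, -0.0328]), 1738)]
contact False (15.2917, array([0.4238, 0.0446, 0.1084]), array([ 0.07, -1.62, -0.24]), 0.0678)
grip (15.7833, array([0.4236, 0.0445, 0.1081]), array([-0.55,  0.55,  1.51]), 0.045)
lift (16.8417, array([0.423 , 0.0444, 0.289 ]), array([-0.43, -1.2 , -2.27]), 0.0449)
put True (19.625, array([0.4647, 0.4023, 0.1127]), array([-0.08,  1.96,  1.25]), 0.0445)
(21.1, array([0.4647, 0.4016, 0.2688]), array([-0.7 , -0.  ,  0.05]), 0.066)
[(array([0.5658, 0.403 ]), 190), (array([0.4655, 0.3956]), 127), (array([ 0.4318, -0.0399]), 197), (array([ 0.4308, -0.1299]), 197)]
```

View pics/t4.png

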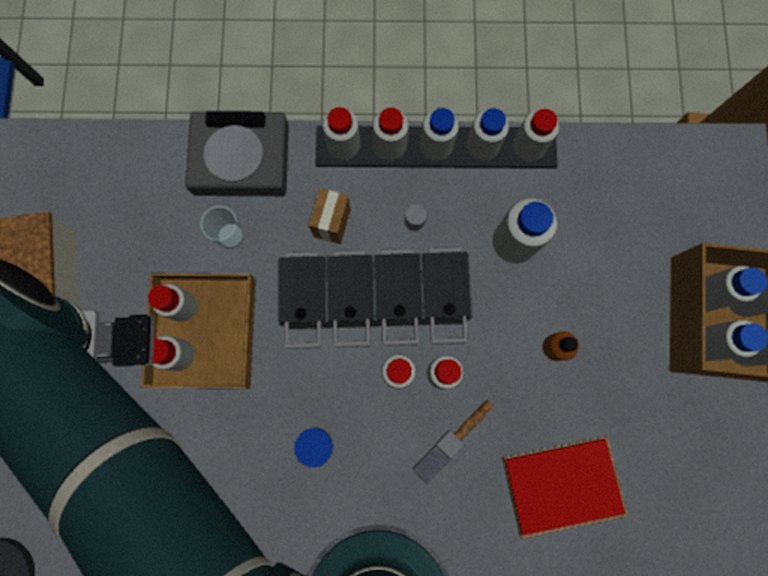

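Two jars are upright in the tray, and jars 2 and 3 are where they were. I'll continue, looking between each.

Run:
```python
from h import *
if pick((.4318,-.0399)):
    place((.565,.308)); J=jars(); print(J)
    c=[p for p,a in J if abs(p[1]+.13)<.05]
    print(c)
    if len(c)==1 and np.hypot(*(c[0]-[.4308,-.13]))<.004 and pick(c[0]):
        place((.465,.308)); print(jars())
    snap("top","t5"); snap("scene","s5")
```

```text
wrist sees [(array([ 0.2873, -0.2397]), 3398), (array([ 0.4345, -0.1229]), 1768), (array([ 0.4358, -0.0357]), 1601)]
contact False (24.5083, array([ 0.432 , -0.0399,  0.1084]), array([ 0.91, -0.37,  0.  ]), 0.0683)
grip (25.0, array([ 0.4319, -0.0399,  0.1081]), array([-0.1 ,  0.54,  1.46]), 0.0449)
lift (26.0583, array([ 0.4313, -0.0399,  0.2889]), array([-0.74,  0.36, -2.51]), 0.0451)
put True (28.8833, array([0.5647, 0.3085, 0.1128]), array([0.04, 3.63, 2.27]), 0.0446)
(30.3583, array([0.5647, 0.3076, 0.2688]), array([-0.58, -0.07, -0.44]), 0.0663)
[(array([ 0.4308, -0.1294]), 201)]
[array([ 0.4308, -0.1294])]
wrist sees [(array([ 0.2896, -0.3002]), 7967), (array([ 0.4355, -0.1257]), 1556)]
contact False (33.7667, array([ 0.431 , -0.1294,  0.1083]), array([ 0.74, -0.45, -0.15]), 0.0677)
grip (34.2583, array([ 0.4309, -0.1294,  0.1081]), array([-0.01,  0.12,  1.3 ]), 0.0449)
lift (35.3167, array([ 0.4303, -0.1293,  0.289 ]), array([ 0.2 ,  0.57, -2.82]), 0.0447)
put True (38.3583, array([0.4648, 0.3082, 0.1128]), array([-0.51,  1.86,  1.23]), 0.0445)
(39.8333, array([0.4647, 0.3076, 0.269 ]), array([ 0.03,  0.22, -0.59]), 0.0659)
[(array([0.588 , 0.3457]), 187), (array([0.5669, 0.4059]), 183)]
```

View pics/t5.png

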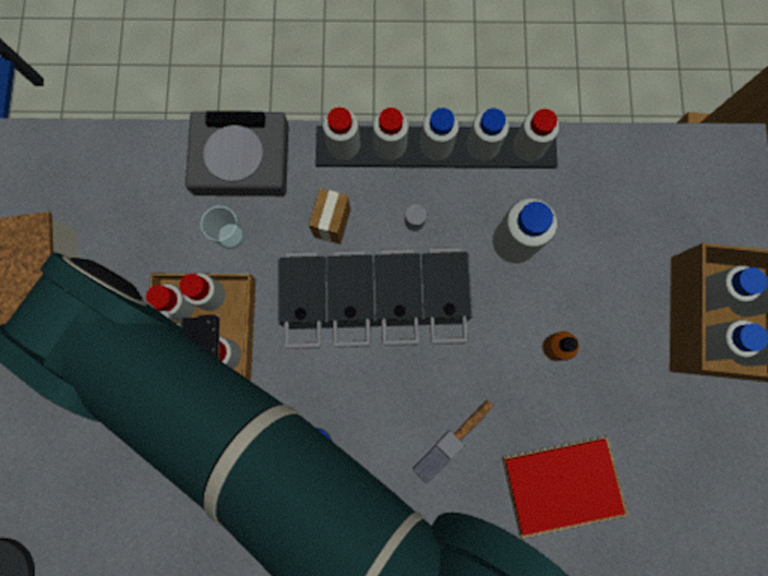

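View pics/s5.png

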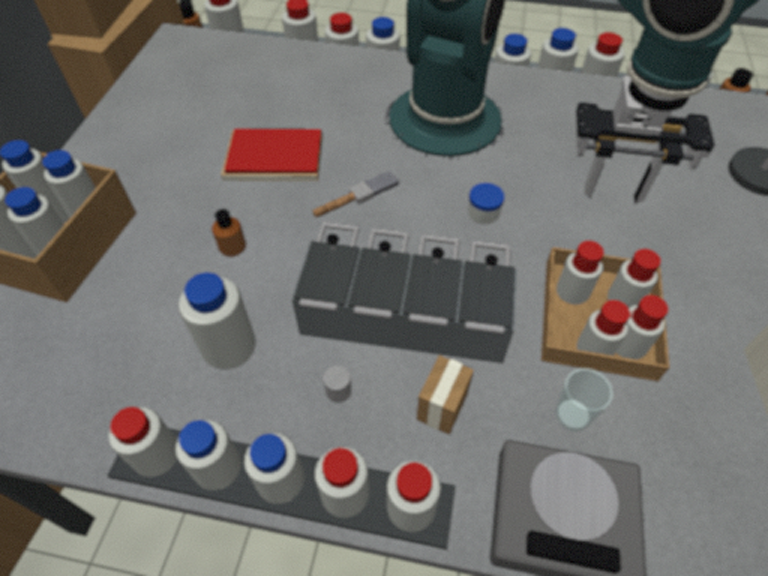

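The scene view shows all four red-capped jars upright in the tray, at (585,258), (640,268), (607,318) and (648,312) displayed. One has been nudged but is still standing inside. Now the pins.

Run:
```python
from h import *
P=[(.532,.139),(.535,.049),(.538,-.040),(.542,-.130)]
robot.gripper_to(0.0)
R=down(A)
for i,p in enumerate(P):
    robot.move_ptp([*p,.185],R)
    robot.move_linear([*p,.170],.1); 
    h=robot.move_linear([*p,.1455],.015,threshold=4); s=st(); print(i,h,s,"knob top",(s[1][2]-.019).round(4))
    robot.move_linear([*p,.185],.15)
    if s[1][2]<.150: break
snap("scene","s6"); snap("wrist","w6")
```

```text
0 True (43.0, array([0.5319, 0.139 , 0.16  ]), array([-1.57, -1.96,  9.5 ]), 0.0) knob top 0.141
1 True (44.9, array([0.5349, 0.0489, 0.1599]), array([-2.84, -1.33,  8.41]), 0.0004) knob top 0.1409
2 True (46.8, array([ 0.5379, -0.0401,  0.1599]), array([-1.99, -0.97,  9.09]), 0.0004) knob top 0.1409
3 False (49.65, array([ 0.5419, -0.13  ,  0.1455]), array([ 0.17, -0.45,  1.59]), 0.0004) knob top 0.1265
```

View pics/s6.png

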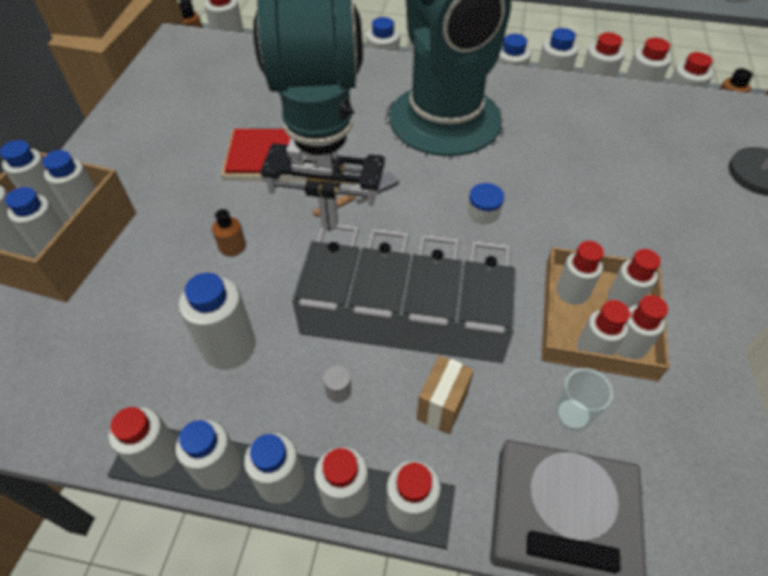

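View pics/w6.png

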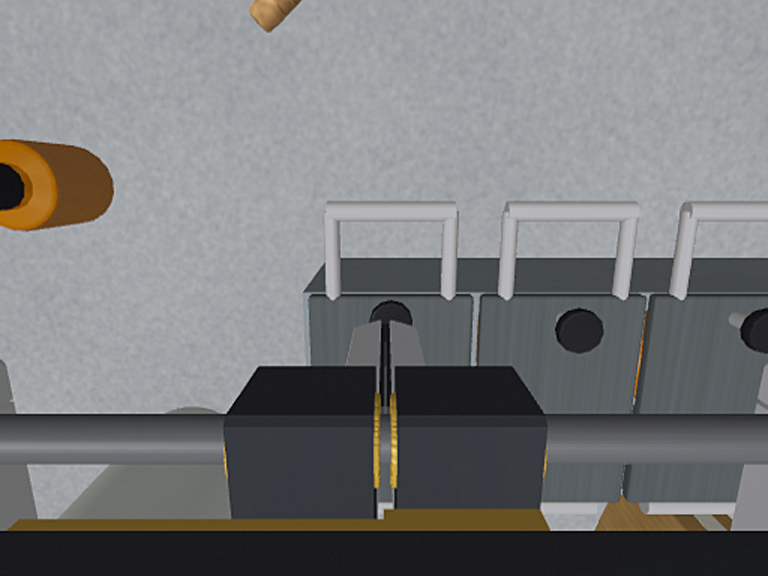

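Pins 0 to 2 stopped after 5 mm and pin 3 went down its full travel, so compartment 3 is the empty one. The wrist view shows handle 3's bar at (392,211) displayed. I'll check its position and that the swing path is reachable.

```bash
cat >> h.py <<'E'
yaw=.037; bx=np.array([np.cos(yaw),np.sin(yaw)]); by=np.array([-np.sin(yaw),np.cos(yaw)])
BC=np.array([.5868,.0064])
def boxp(x,y,z): return np.array([*(BC+x*bx+y*by),z])
def hand(th,dz=0): return boxp(.062-.167*np.cos(th)+.004*np.sin(th),-.135,.110+.167*np.sin(th)+.004*np.cos(th)+dz)
E
python3 - <<'E'
from h import *
print("wrist bar",ray("wrist",392/1.5,211/1.5,.115).round(4),"ends",ray("wrist",328/1.5,211/1.5,.115).round(4),ray("wrist",456/1.5,211/1.5,.115).round(4))
print("model",hand(0).round(4), "pin",boxp(-.05,-.135,.14).round(4), "wrist pin2", ray("wrist",579/1.5,331/1.5,.141).round(4))
for t in(0,.5,1,1.5,1.85):
    q=[robot.ik(hand(t),down(yaw+k*np.pi)) for k in(0,1)]; print(t,hand(t).round(3),[None if x is None else np.round(x,2) for x in q])
E
```

```text
wrist bar [ 0.4917 -0.1276  0.115 ] ends [ 0.4929 -0.1595  0.115 ] [ 0.4904 -0.0957  0.115 ]
model [ 0.4869 -0.1324  0.114 ] pin [ 0.5418 -0.1304  0.14  ] wrist pin2 [ 0.5424 -0.0378  0.141 ]
0 [ 0.487 -0.132  0.114] [array([ 0.79,  0.44, -0.7 ,  1.99,  0.37,  0.85, -0.09]), array([-0.63,  0.6 ,  1.09,  2.03, -0.67,  0.92, -2.28])]
0.5 [ 0.509 -0.132  0.194] [array([ 0.82,  0.36, -0.76,  1.87,  0.29,  1.02, -0.03]), array([-0.65,  0.47,  1.09,  1.92, -0.48,  1.05, -2.46])]
1 [ 0.567 -0.129  0.253] [array([ 0.75,  0.4 , -0.75,  1.67,  0.29,  1.18, -0.04]), array([-0.62,  0.51,  1.09,  1.72, -0.48,  1.21, -2.51])]
1.5 [ 0.646 -0.127  0.277] [array([ 0.62,  0.52, -0.7 ,  1.44,  0.34,  1.3 , -0.07]), array([-0.53,  0.66,  1.08,  1.49, -0.59,  1.35, -2.51])]
1.85 [ 0.704 -0.124  0.269] [array([ 0.53,  0.63, -0.65,  1.29,  0.37,  1.35, -0.08]), array([ 0.78,  0.87, -1.26,  1.28,  0.81,  1.53,  2.82])]
```

Run:
```python
from h import *
R=down(yaw); h0=np.array([.489,-.1305])
robot.move_linear([*st()[1][:2],.25],.2)
robot.gripper_to(.032)
robot.move_ptp([*h0,.2],R)
robot.move_linear([*h0,.145],.15)
h=robot.move_linear([*h0,.115],.05,threshold=6); print(h,st())
if not h:
    robot.gripper_to(.0); print(st())
    snap("wrist","w7")
```

```text
False (53.8833, array([ 0.4891, -0.1304,  0.1151]), array([ 0.8 ,  0.05, -0.3 ]), 0.0319)
(54.375, array([ 0.4914, -0.1305,  0.116 ]), array([11.64, -0.22, -1.4 ]), 0.0092)
```

View pics/w7.png

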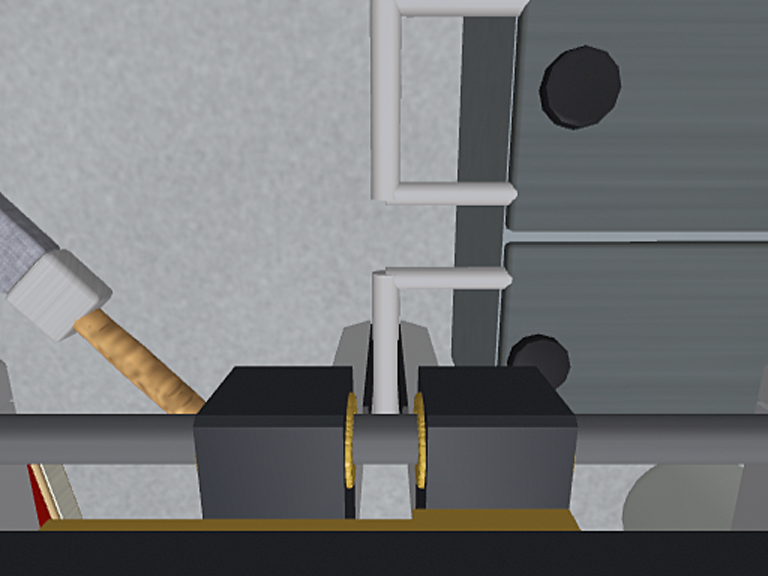

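The bar is held at 9 mm opening and the handle's x is about 0.4917, which agrees with the wrist estimate. Now the swing.

```bash
cat >> h.py <<'E'
H0=np.array([.4918,-.1300]); HG=H0+.167*bx; BC=BC+np.array([.0046,.0020])
def arc(th): 
    return np.array([*(HG+(-.167*np.cos(th)+.004*np.sin(th))*bx),.111+.167*np.sin(th)+.004*np.cos(th)])
E
python3 - <<'E'
from h import *
robot.move_linear(arc(0),.03); print(st())
ok=True
for t in np.arange(.1,1.86,.1):
    robot.move_linear(arc(t),.12); s=st(); print(round(t,2),(s[1]-arc(t)).round(4),s[2],s[3])
    if np.abs(s[2]).max()>25: ok=False; break
print(st())
snap("scene","s8"); snap("top","t8")
E
```

```text
(54.675, array([ 0.4916, -0.1303,  0.115 ]), array([-4.25, -1.68,  3.29]), 0.0091)
0.1 [-0.0002 -0.0003  0.0003] [-2.18 -2.18  0.06] 0.0091
0.2 [-0.0002 -0.0003  0.0003] [-3.13 -4.17  0.93] 0.0092
0.3 [-0.0001 -0.0001  0.0004] [-3.93 -1.54  1.63] 0.0093
0.4 [-0.     -0.0001  0.0006] [-5.75 -2.79  1.9 ] 0.0089
0.5 [-0.0001 -0.0001  0.0007] [-8.55 -2.45  3.44] 0.0091
0.6 [-0.0003 -0.0001  0.0008] [-11.21  -2.42   7.8 ] 0.0093
0.7 [-0.0005 -0.0001  0.001 ] [-15.35  -3.87  11.95] 0.0091
0.8 [-0.0006 -0.0001  0.0013] [-19.    -2.22  19.66] 0.009
0.9 [ 0.     -0.0002  0.0016] [-14.23  -2.99  19.05] 0.0093
1.0 [ 0.0006 -0.0002  0.0017] [-11.38  -3.27  17.84] 0.0091
1.1 [ 0.0009 -0.0002  0.0017] [-6.99 -3.86 13.73] 0.0091
1.2 [ 0.0009 -0.0002  0.0013] [-4.83 -4.52 12.76] 0.009
1.3 [ 0.0008 -0.0002  0.0008] [-1.8  -3.8   7.75] 0.0092
1.4 [ 0.0008 -0.0003  0.0009] [-0.79 -4.58  9.21] 0.0094
1.5 [ 0.0007 -0.0002  0.0004] [-0.05 -4.81  7.22] 0.0091
1.6 [ 0.0007 -0.0001  0.0003] [ 1.38 -4.26  4.85] 0.0087
1.7 [ 0.0007 -0.0001  0.0002] [ 1.64 -4.53  4.87] 0.0088
1.8 [ 0.0008 -0.0001 -0.    ] [ 1.76 -4.93  4.79] 0.0091
(59.925, array([ 0.7013, -0.1224,  0.2727]), array([ 1.76, -4.93,  4.79]), 0.0091)
```

View pics/s8.png

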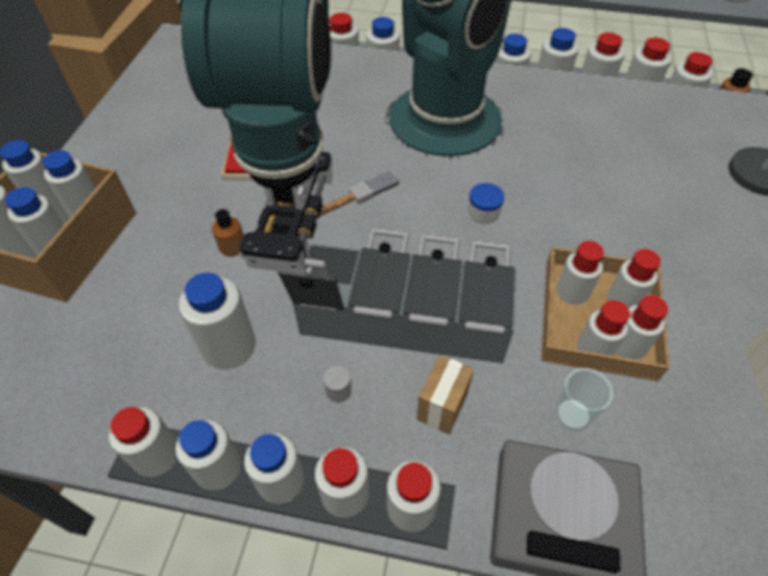

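Lid 3 is open (scene view, lid upright at about (315,285)). Now I'll release it and find the bottle again.

Run:
```python
from h import *
robot.gripper_to(.036); p=st()[1]; robot.move_linear([p[0],p[1],.36],.15)
robot.move_ptp([.40,-.25,.30],down(A-np.pi))
print(st(),np.round(robot.get_state()["qpos"],2))
snap("top","t9"); snap("scene","s9"); snap("wrist","w9")
for n in("top","scene"):
    im=cv2.imread(f"pics/{n}9_raw.png".replace("top","t").replace("scene","s"))[:,:,::-1].copy()
    for k,z in(("amber",.035),("black",.096)):
        for c,a,b in blobs(im,k,20,400):
            q=ray(n,*c,z)
            if -.45<q[1]<-.25 and .4<q[0]<.65: print(n,k,c,a,b,q.round(4))
```

```text
(62.6333, array([ 0.4008, -0.2497,  0.3001]), array([0.41, 0.42, 0.59]), 0.0363) [ 0.99  0.09 -0.53  1.87  0.05  1.19 -1.09]
top amber [374.  231.2] 182 [365 222  21  19] [ 0.4843 -0.3623  0.035 ]
top black [409.2 215.5] 61 [402 212  13  10] [ 0.5245 -0.4453  0.096 ]
scene amber [152.1 155.1] 176 [143 147  19  17] [ 0.4868 -0.3625  0.035 ]
scene black [149.7 146.6] 56 [146 142   8  10] [ 0.5071 -0.3478  0.096 ]
```

View pics/t9.png

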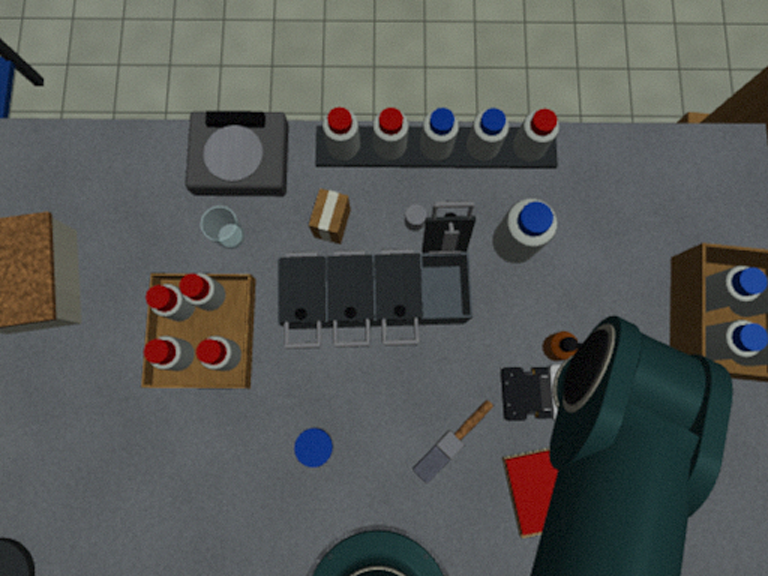

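View pics/w9.png

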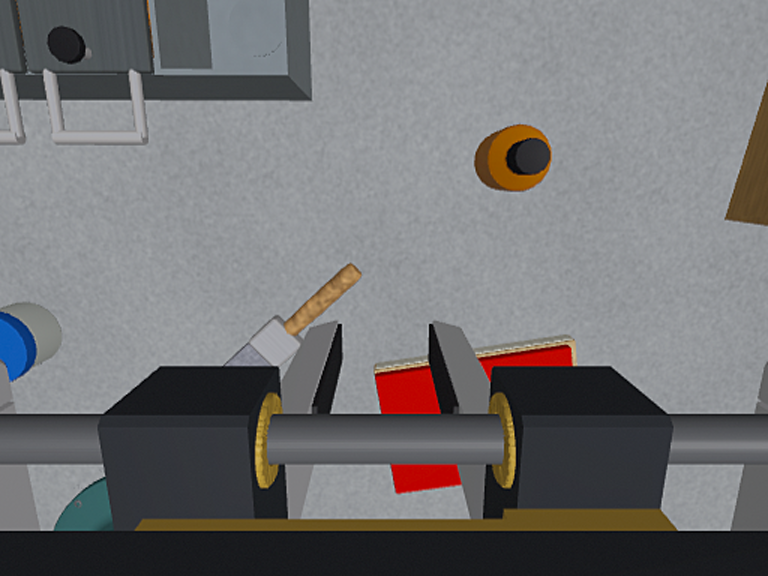

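Compartment 3 is visibly empty and all the jars are upright in the tray. In the wrist view the bottle cap is at (531,156) displayed and the box's front right corner at (310,99).

Run:
```python
from h import *
im=cv2.imread("pics/w9_raw.png")[:,:,::-1].copy()
for c,a,b in blobs(im,"amber",300,9000): print("amber",c,a,ray("wrist",*c,.04).round(4))
print("cap",ray("wrist",533/1.5,156/1.5,.096).round(4))
print("top cap",ray("top",569/1.5,345/1.5,.096).round(4))
print("corner",ray("wrist",310/1.5,99/1.5,0.0).round(4),ray("wrist",288/1.5,76/1.5,.11).round(4),"model",boxp(-.062,-.182,0).round(4))
print("slot",boxp(0,-.135,0).round(4), [None if (q:=robot.ik(p,down(A-np.pi))) is None else np.round(q,2) for p in (boxp(0,-.135,.1),boxp(0,-.135,.3),(.487,-.36,.09),(.487,-.36,.3))])
```

```text
cap [ 0.4885 -0.3597  0.096 ]
top cap [ 0.4832 -0.3581  0.096 ]
corner [ 0.5372 -0.1725  0.    ] [ 0.5353 -0.1745  0.11  ] model [ 0.5362 -0.1758  0.    ]
slot [ 0.5964 -0.1265  0.    ] [array([ 0.61,  0.61, -0.61,  1.74,  0.42,  0.93, -1.71]), array([ 0.67,  0.41, -0.69,  1.54,  0.27,  1.29, -1.59]), array([ 0.94,  0.58, -0.47,  1.76,  0.33,  0.88, -1.21]), array([ 0.97,  0.36, -0.51,  1.56,  0.18,  1.27, -1.1 ])]
```

Run:
```python
from h import *
R=down(A); b=(.487,-.360)
robot.gripper_to(.055)
robot.move_ptp([*b,.25],R); print(np.round(robot.get_state()["qpos"],2))
snap("wrist","w10"); 
print("scene check",[ (c,ray("scene",*c,.035).round(3)) for c,a,bb in blobs(robot.grab_frame("scene"),"amber",60,400)])
robot.move_linear([*b,.13],.2)
h=robot.move_linear([*b,.091],.05,threshold=5); print(h,st())
if not h:
    robot.gripper_to(.01); print(st())
    robot.move_linear([*b,.30],.15); print(st()); snap("wrist","w11"); snap("scene","s11")
```

```text
[ 1.34  0.58 -1.08  1.61  0.53  1.28  1.77]
scene check [(array([151.7, 154.6]), array([ 0.485, -0.364,  0.035]))]
False (67.6083, array([ 0.4872, -0.36  ,  0.0912]), array([-0.34, -1.01, -0.77]), 0.0549)
(68.1583, array([ 0.487 , -0.36  ,  0.0911]), array([-0.85,  0.52,  1.35]), 0.0275)
(69.7, array([ 0.4867, -0.3599,  0.2993]), array([ 0.16,  0.4 , -2.23]), 0.0273)
```

View pics/w11.png

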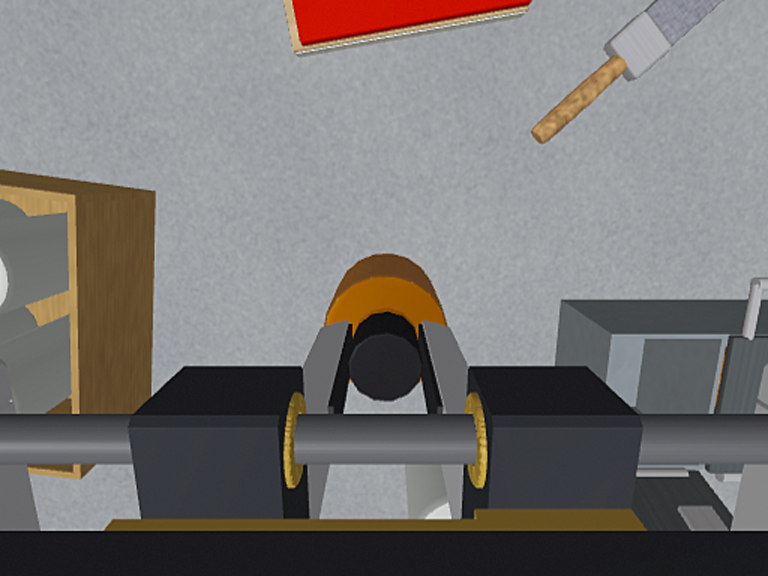

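View pics/s11.png

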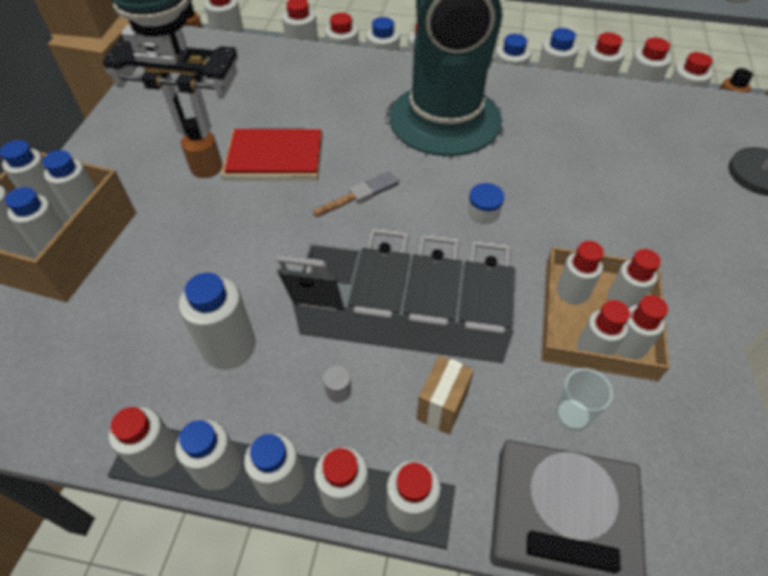

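The bottle is held upright by its cap. Now into compartment 3.

Run:
```python
from h import *
s=boxp(0,-.135,0)[:2]
robot.move_linear([*s,.31],.2); print(st())
h=robot.move_linear([*s,.20],.15,threshold=6); print(h,st())
if not h:
    h=robot.move_linear([*s,.115],.06,threshold=5); print(h,st())
if not h:
    h=robot.move_linear([*s,.094],.03,threshold=4); print(h,st())
snap("wrist","w12")
```

```text
(71.2417, array([ 0.5961, -0.1275,  0.3098]), array([ 0.47, -0.19, -2.19]), 0.0275)
False (72.125, array([ 0.5968, -0.1265,  0.2009]), array([-0.05,  0.12, -2.13]), 0.0275)
False (73.6917, array([ 0.5965, -0.1265,  0.1153]), array([ 0.03, -0.71, -1.15]), 0.0274)
True (74.275, array([ 0.5962, -0.1264,  0.0966]), array([ 0.57, -0.27,  2.09]), 0.0275)
```

View pics/w12.png

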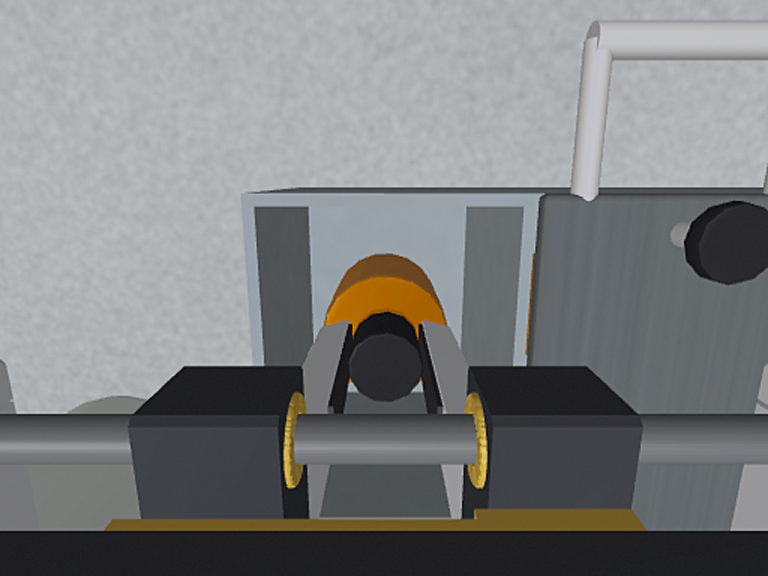

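The bottle is on the floor of the compartment, centred and clear of the walls. Release, then check.

Run:
```python
from h import *
robot.gripper_to(.045); p=st()[1]; robot.move_linear([p[0],p[1],.15],.06); robot.move_linear([p[0],p[1],.37],.2); print(st())
robot.gripper_to(.036)
robot.move_ptp([*arc(1.8)[:2],.37],down(yaw)); print(st(),np.round(robot.get_state()["qpos"],2))
snap("wrist","w13"); snap("scene","s13"); snap("top","t13")
```

```text
(77.1167, array([ 0.5955, -0.1267,  0.369 ]), array([-0.02,  0.04,  0.21]), 0.0452)
(78.875, array([ 0.7003, -0.1224,  0.37  ]), array([-0.35, -0.22, -0.2 ]), 0.0358) [ 0.53  0.59 -0.71  1.14  0.37  1.54 -0.06]
```

View pics/w13.png

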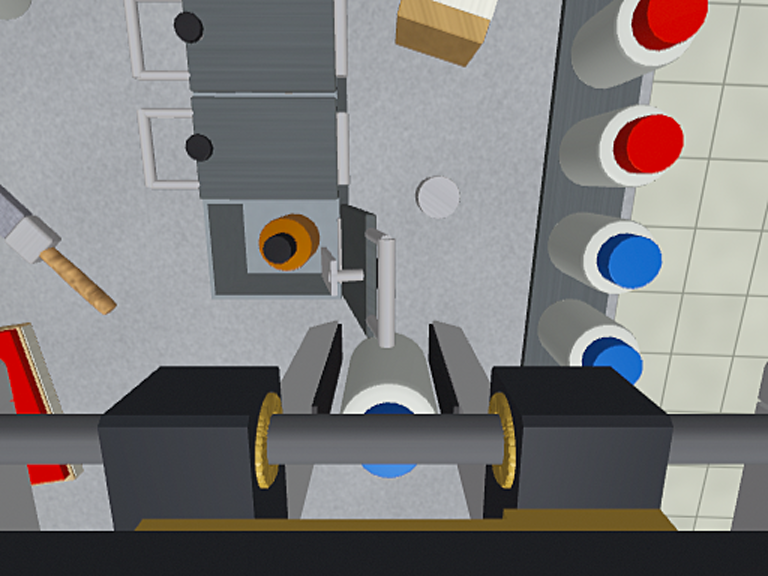

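View pics/s13.png

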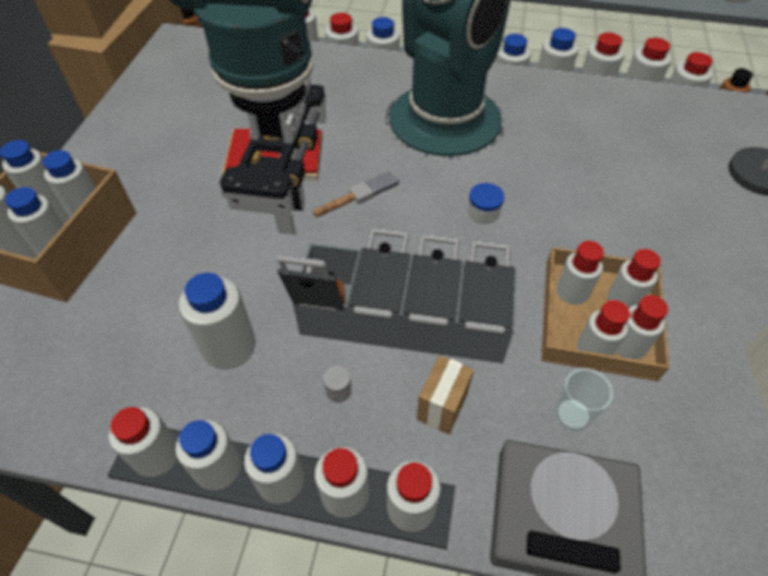

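View pics/t13.png

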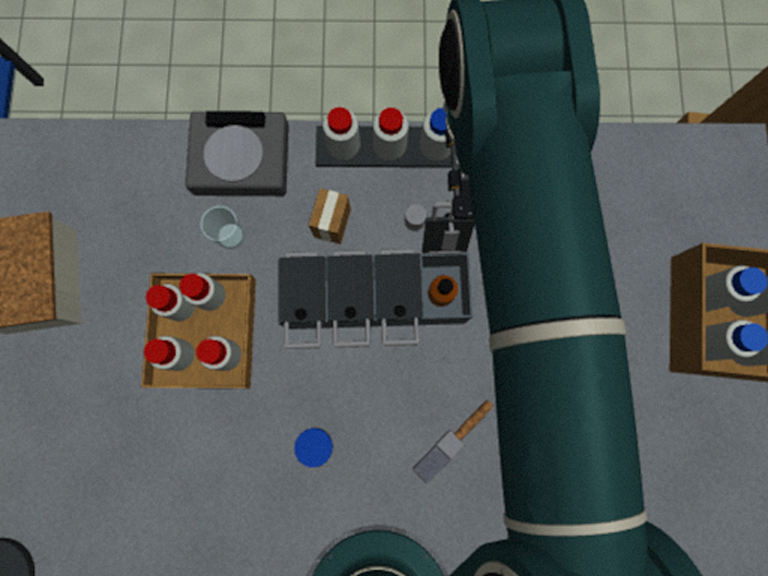

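The bottle stands upright mid-compartment (top view (444,289) displayed) and the handle lies between the fingers. Now to close the lid.

Run:
```python
from h import *
def arc2(th): 
    r=.167+.0012*np.sin(2*np.clip(th,0,1.57)); 
    return np.array([*(HG+(-r*np.cos(th)+.004*np.sin(th))*bx),.111+r*np.sin(th)+.004*np.cos(th)])
p=arc2(1.8); p[0]+=.0008
robot.move_linear([*p[:2],.31],.15)
h=robot.move_linear(p,.05,threshold=6); print(h,st())
if not h:
    robot.gripper_to(0); s=st(); print(s)
    if s[3]>.006:
        for t in np.arange(1.7,.05,-.1):
            robot.move_linear(arc2(t),.12); s=st(); print(round(t,2),(s[1]-arc2(t)).round(4),s[2],s[3])
            if np.abs(s[2]).max()>30: print("STOP"); break
        else:
            for t in(.05,0,-.012): robot.move_linear(arc2(t),.05); s=st(); print(t,(s[1]-arc2(t)).round(4),s[2],s[3])
snap("scene","s14"); snap("wrist","w14")
```

```text
False (80.4667, array([ 0.7014, -0.1222,  0.273 ]), array([ 0.08, -0.16, -0.55]), 0.0362)
(81.0167, array([ 0.7013, -0.1223,  0.2728]), array([-0.46,  0.26,  0.59]), 0.009)
1.7 [-0.0001  0.0001  0.0004] [-0.44  1.67  2.96] 0.0092
1.6 [0.0003 0.0002 0.0003] [-0.95  2.08  3.84] 0.0088
1.5 [0.0003 0.0003 0.0002] [-0.88  3.43  4.69] 0.009
1.4 [ 0.0002  0.0002 -0.0001] [-0.77  4.42  2.03] 0.009
1.3 [ 0.0001  0.0002 -0.0003] [-0.1   5.25 -0.2 ] 0.0088
1.2 [-0.      0.0002 -0.0003] [-0.24  5.72 -0.84] 0.0093
1.1 [-0.0001  0.0001 -0.0004] [ 1.18  5.85 -3.88] 0.0091
1.0 [ 0.0001  0.0002 -0.0002] [ 2.28  4.22 -5.79] 0.0089
0.9 [ 0.0002  0.0001 -0.0002] [ 4.33  5.32 -6.15] 0.009
0.8 [ 0.0004  0.0001 -0.    ] [ 5.02  3.73 -6.66] 0.0085
0.7 [ 0.0004 -0.     -0.    ] [ 4.87  4.59 -5.74] 0.0088
0.6 [ 0.0003 -0.     -0.0001] [ 6.59  4.3  -5.65] 0.0089
0.5 [ 0.0002 -0.0001 -0.0002] [ 4.16  3.28 -3.45] 0.0091
0.4 [ 0.0001 -0.0002 -0.0003] [ 3.06  2.76 -2.33] 0.009
0.3 [-0.0001 -0.0003 -0.0004] [ 2.06  2.28 -0.85] 0.0091
0.2 [-0.0002 -0.0002 -0.0002] [ 0.84  1.58 -1.  ] 0.009
0.1 [-0.0001 -0.0002  0.    ] [-0.11 -0.08 -0.62] 0.0088
0.05 [-0.0002 -0.0002  0.0002] [-3.67 -0.72 -0.56] 0.0089
0 [-0.0003 -0.0002  0.0001] [-3.88 -1.61 -1.96] 0.0091
-0.012 [-0.0002 -0.0002  0.0011] [-13.23  -0.68  24.67] 0.0091
```

View pics/s14.png

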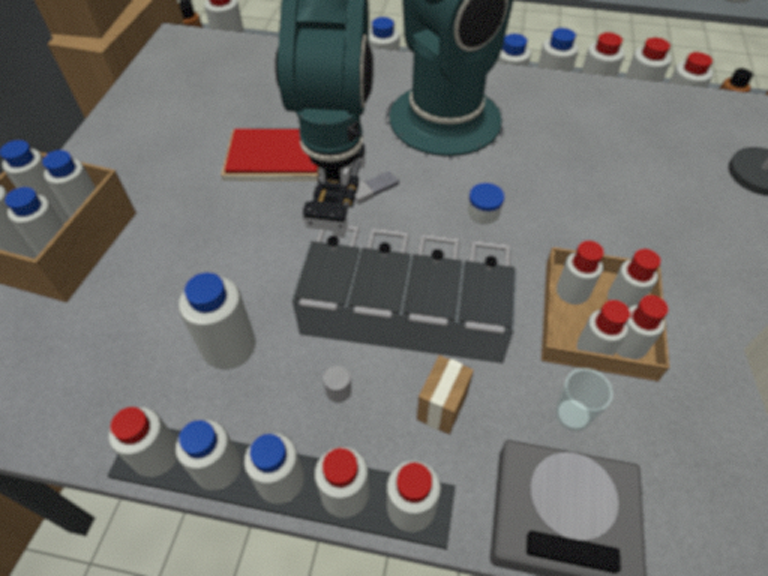

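View pics/w14.png

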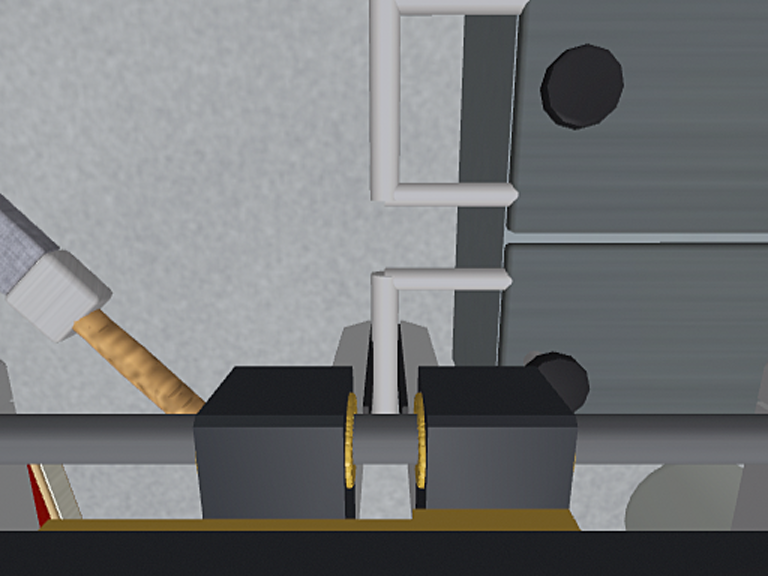

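The lid met its stop (24 N) and pin 3 has come up onto the bottle. I'll release, press the handle lightly from above to confirm it's fully shut, and check pin 3's height.

Run:
```python
from h import *
robot.gripper_to(.036); p=st()[1]; robot.move_linear([p[0],p[1],.19],.12)
robot.gripper_to(0)
# press lid top (between pin and mid), other lid as reference
for nm,q in(("lid3",boxp(-.015,-.135,0)),("lid2 ref",boxp(-.015,-.045,0))):
    robot.move_linear([q[0],q[1],.19],.2); h=robot.move_linear([q[0],q[1],.150],.15,threshold=6)
    h=robot.move_linear([q[0],q[1],.132],.02,threshold=6); s=st(); print(nm,h,s[1:3],"surface",(s[1][2]-.019).round(4)); robot.move_linear([q[0],q[1],.19],.15)
robot.move_linear([.45,-.1,.3],.2)
robot.move_ptp([.38,-.30,.35],down(yaw))
snap("top","t15"); snap("scene","s15"); snap("wrist","w15"); print(st()); print(jars())
```

```text
lid3 True (array([ 0.581 , -0.1271,  0.1372]), array([-2.34, -0.68,  9.79])) surface 0.1182
lid2 ref True (array([ 0.5778, -0.0374,  0.1372]), array([-2.79, -0.51,  8.32])) surface 0.1182
(95.0917, array([ 0.3809, -0.2985,  0.3497]), array([-0.07,  0.32, -0.69]), 0.0005)
[(array([0.5877, 0.3462]), 183), (array([0.5666, 0.4064]), 190), (array([0.4658, 0.4025]), 201), (array([0.4661, 0.3074]), 198)]
```

View pics/t15.png

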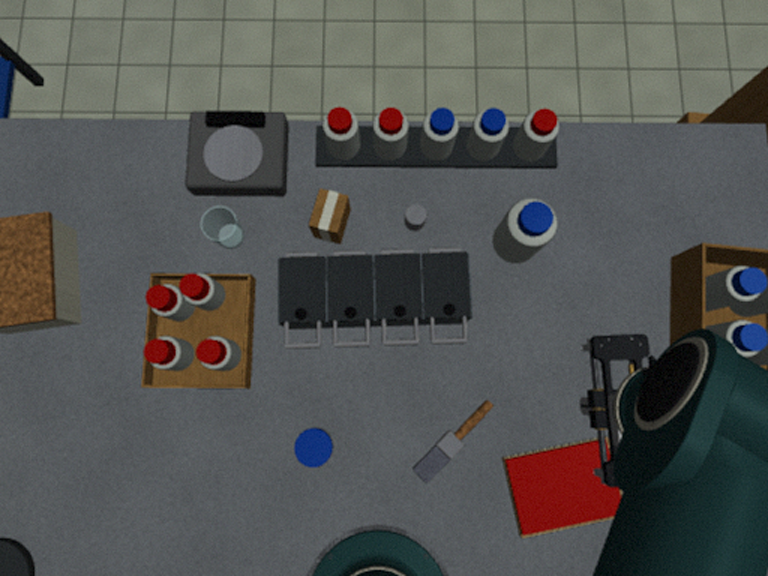

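View pics/s15.png

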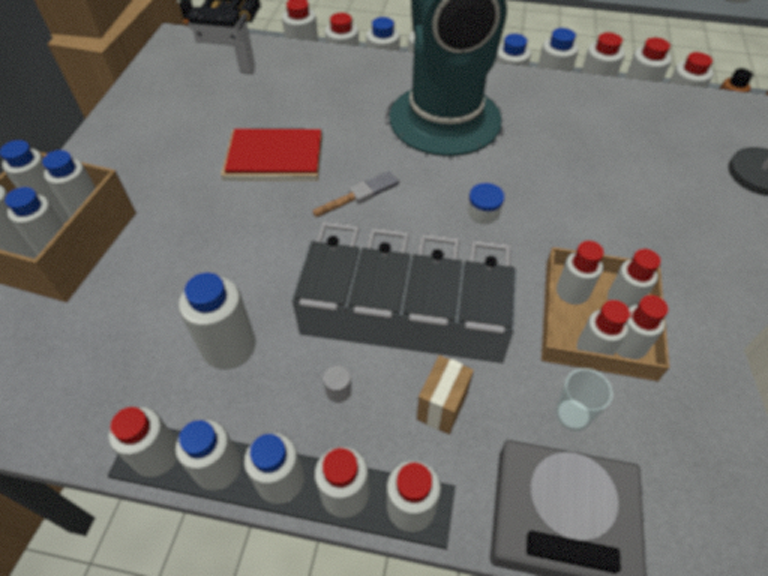

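All four lids are flush, the four jars are upright in the tray, the bystanders are where they were, and the arm is clear. Handing in.

```bash
python3 -c "
from rig import robot
robot.sign_off()"
```

```text
the job is handed in; nothing more can be done
```

The job is done and handed in at about 95 s of the 210 s allowed; hand-in gives no verdict.

- **Jars:** all four were moved by their caps into the tray. One was later knocked about 4 cm aside inside the tray and now stands against its neighbour. The last pictures show all four upright and inside.
- **Finding the empty compartment:** pins 0, 1 and 2 stopped after 5 mm. Pin 3 went down 19.5 mm with almost no resistance, which is where I stopped pushing.
- **Bottle:** I opened only lid 3 and saw that the compartment was empty. The bottle went in upright at its middle, and I closed the lid until it met its stop at about 25 N.
- **Last checks:** lid 3's top measured 118.2 mm, the same as lid 2 next to it, so it is fully shut. Pin 3 looked raised again in the wrist picture, as expected over a bottle, but I did not measure its height. The bystanders looked undisturbed and the arm was clear.
- **Disagreement between cameras:** the overhead and wrist cameras differed by 4–5 mm in x. Gripping the handle agreed with the wrist camera, so I corrected the box position to match.

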